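# Level the appliance shelf and hold it down

## Task

Lay the yellow spirit level lengthwise on the oak shelf, in line with its long side, then turn the brass knob of the levelling foot until the bubble stands between the two lines of the vial. Then press the level down on the shelf with about 10 to 15 newtons, the bubble still between the lines, and finish still pressing, without letting go, so that I can tighten the lock nut underneath. Leave the jar, tin, mug and mill alone.

Things in the scene. Friction and masses are not known exactly. Their poses are not given: they have to be found in the camera images.
- level: the spirit level: a yellow bar with black end caps, 240 mm long (its x axis), 24 mm wide (y), 42 mm tall (z), 0.35 kg; origin at the centre of its underside. It starts flat on the worktop, right way up, to the left of the shelf. Its green vial is seen from above in a window 64 mm long in the middle of the top face
- bubble (a joint): place of the pale bubble (16 mm long) along the vial, in m, 0 = centred, positive towards the level's +x end; it runs to the higher end, 2 mm for each 1 mm/m of slope, up to 17 mm, and needs about 1.5 s to settle. The two black lines stand 22 mm apart, so the bubble is between them within 3 mm of the centre
- shelf: low oak shelf with navy end panel at its left (+y) end; fixed on the worktop but for a few milliradians of tipping about that panel's bottom edge. Origin on that edge at worktop height; y along the shelf's long side, away from the foot, x across, z up. Each radian of the knob changes its slope by 2.4 mm/m (4.8 mm of bubble); the shelf starts out of level, by 5 to 13 mm of bubble
- shelf_top (a point): the middle of the board's upper face, 118 mm above the worktop, same axes as the shelf. The board measures 220 mm (x) by 380 mm (y), 18 mm thick; a rail 12 mm thick and 16 mm high runs along its far edge (inner side at x = +98 mm)
- knob_grip (a point): centre of the levelling foot's round brass knob, 40 mm across, 24 mm tall, axis upright, underside 20 mm above the board, near the shelf's right end (y = -155 mm, x = 0 of shelf_top); its height never changes. Clockwise from above raises this end of the shelf, anticlockwise lowers it, 5 mm a turn. Turns with about 0.12 N m, stays where left, has half a turn to spare beyond level
- jar: amber glass jar with oak lid, 72 mm across, 85 mm tall, under the shelf; origin at the centre of its underside; leave it alone
- tin: green tin, 64 mm across, 75 mm tall, under the shelf; origin at the centre of its underside; leave it alone
- mug: blue mug, 80 mm across, 90 mm tall, behind on the left; origin at the centre of its underside; leave it alone
- mill: dark wooden pepper mill, 56 mm across, 120 mm tall, to the right of the shelf; origin at the centre of its underside; leave it alone
Not all that is in view belongs to the job. What is meant by the level is not blue, and is the larger of those in its own colour.

How it is judged:
On the way, in this order (a step that is already met when the one before it is completed fails the run):
1. the level lies lengthwise on the shelf (contact force between level and shelf above 1 N and z of level in the frame of shelf_top between -0.002 and 0.002 m and angle between the x axis of level and the y axis of shelf_top, either way round below 0.17 rad), for 0.2 s.
2. the foot has been turned until the shelf is level, the level lying on it (angle between shelf_top's own z axis and vertical below 0.0015 rad and contact force between level and shelf above 1 N), for 0.2 s.
At the end, for the whole second after the job is handed in: The level lies flat on the shelf, within 10 degrees of its long side; the bubble is within 3 mm of the centre and the shelf level to 1.8 mm/m; the fingers press the level, which bears on the shelf with 8 to 30 N (its own 3 to 4 N included), still, through the last second (value of joint bubble between -0.003 and 0.003 m and angle between shelf_top's own z axis and vertical below 0.0018 rad and contact force between level and shelf between 8 and 30 N and contact force between the fingers and level above 3 N and z of level in the frame of shelf_top between -0.002 and 0.002 m and angle between the x axis of level and the y axis of shelf_top, either way round below 0.17 rad and linear speed of level below 0.01 m/s); the arm keeps its last pose, push and grip.
It fails at once if the jar, tin, mug or mill is disturbed (moved over 15 mm or tipped) (distance of any of jar, tin, mug, mill from where it was at the start of the episode above 0.015 m or angle between any of mug, mill, jar, tin's own z axis and vertical above 0.3 rad).
It also fails if it takes over 72 s, if anything falls off the work surface, if the arm or the gripper's body presses on something with over 40 N, if the wrist force passes 120 N, or if a joint passes its speed limit or range.

## Robot

A 6-joint arm with a two-finger parallel gripper is mounted at the origin on the work surface. World frame = base frame: x ahead of the robot, y to its left, z up, the work surface at z = 0. Lengths are in m, angles in rad, forces in N, time in s.
With the tool pointing down it reaches from about 0.3 to 0.775 m from the base axis. Payload 14.6 kg.
Tool frame: the origin (TCP) lies at the very end of the fingers, on their centre line; the grasp point (between the pads) lies 19 mm behind it; z points along the fingers, y is the line along which they close (so a half turn about z gives the same grasp; the last joint's range is limited). The gripper opens to 94 mm and grips with 3 to 60 N. Pads are 16 mm wide; open, the fingers measure 119 mm over their backs; the gripper's body (75 mm by 177 mm) begins 78 mm behind the grasp point.
Start: joints at [-1.181, 0.3, 1.521, -0, 1.321, -0.067], TCP at [0.243, -0.494, 0.205] pointing down, gripper open.
Joint ranges: [-3.03, 3.03], [-0.79, 2.21], [0.23, 2.52], [-1.04, 4.18], [0, 3.07], [-2.55, 2.55]. Speed limits (rad/s): [2.22, 2.22, 2.57, 3.14, 3.14, 3.14].

## Interface

Orientations are given as [roll, pitch, yaw] about the fixed x, y, z axes, in that order (R = Rz(yaw) Ry(pitch) Rx(roll)).
In Python, from station import ctrl, cams gives the robot as it stands. The module is installed in compiled form; this text tells all that it offers.
- The arm moves only by the tool arm_command, never from a script. Its argument "plan" is a list that holds one entry, the list of rows, each a list of 7 numbers: the shift along the tool's x, y, z in parts of the range, where 1.0 means 1000 mm, then the turn, a rotation vector about the tool's x, y, z in fractions of the full range, 1 being pi rad, then the closure, from -1 (fully open) to 1 (shut). A call has 1 to 12 rows; each row is the pose to reach, as a shift and turn from the pose commanded when the call began, along the tool's axes at that moment; what a row does not reach only later rows make up. A row lasts 1/10 s, in which the tool goes at most 50 mm and 8.59 degrees, less where a joint would pass 70% of its speed; a pose out of reach is approached as far as the arm can. Shift and turn numbers lie between -1 and 1, and a call with a number outside is refused. A call with a gripper value outside its range is refused whole. The fingers move at their own pace and stop on an object; "squeeze" is the grip in N (left out, the last holds). Time passes only in rows, so rows that repeat a pose let the fingers close. It gives the time, the measured TCP pose, the force, the opening and the grip force at its end, in the units of the state.
- ctrl.get_obs(): the state, without advancing time (a new reading comes with each control period).
- cams.camera(name): name is "scene" or "top"; returns (picture, depth): 420x560x3 uint8, blue, green, red; 420x560 float32, m along the optical axis (not along the pixel's ray), 0 where there is no reading.
- cams.camera_info(name): a dict with "fx", "fy", "cx", "cy" (pixels), "dist_coeffs" ([k1, k2, p1, p2, k3] as OpenCV has them; the pictures are not rectified), "world_to_cam" (4x4, takes a point from world to camera coordinates). Camera axes: x right, y down, z forward; pixel columns grow to the right and rows downward; lengths in m; the calibration is good to about 2 mm. A picture is of the moment at which its call begins. camera_info takes no time and is no camera call.
- ctrl.hand_in(): hands the job in; it is judged then, once.
The state is a dict: "time_s": time; "qpos": joint angles; "joint_vel": joint speeds; "tau": joint torques, N m; "ee_pos": TCP position; "eef_rot": TCP orientation; "force": force on the tool from outside, world axes, zero at the start; "moment": the same for the moment, N m; "grip_width": finger opening in m; "grip_force": force on a finger pad.
Only numpy, scipy, OpenCV 4.12 (cv2) and the standard library are available. Lean on these libraries where they do the work, as an engineer would, in place of code of your own. Each camera call takes 0.05 s, during which the arm holds its last target. There are 200 camera calls.

## Working session

There is one attempt and no reset: what is moved stays moved. The work goes in short steps, Python scripts to look and compute and a tool call to move; the robot and the scene stay as the last step left them, time stands still between calls to the robot, and variables do not carry over. Pictures are saved under pics/ and viewed, at most 10 in all, crops included, and the job is handed in when it is done.

Besides the shell and the picture viewer there is one more tool, called after "Emit:" as name([rows], argument=value, ...), one row to a line, values as JSON. arm_command: Moves the arm, as the interface text tells. Its arguments: {"type":"object","properties":{"plan":{"type":"array"},"squeeze":{"type":"number"}},"required":["plan"]}

```bash
mkdir -p pics; cat > h.py <<'E'
import numpy as np, cv2
from station import ctrl, cams
def shot(n):
    im,d=cams.camera(n); return im,d,cams.camera_info(n)
def K(i): return np.array([[i["fx"],0,i["cx"]],[0,i["fy"],i["cy"]],[0,0,1.]])
def ray(i,uv,z):
    uv=np.array(uv,float).reshape(-1,1,2)
    p=cv2.undistortPoints(uv,K(i),np.array(i["dist_coeffs"],float)).reshape(-1,2)
    T=np.linalg.inv(np.array(i["world_to_cam"])); c=T[:3,3]
    r=np.c_[p,np.ones(len(p))]@T[:3,:3].T
    return c+r*((z-c[2])/r[:,2])[:,None]
def cloud(i,d):
    v,u=np.mgrid[:420,:560]; 
    p=cv2.undistortPoints(np.stack([u,v],-1).reshape(-1,1,2).astype(float),K(i),np.array(i["dist_coeffs"],float)).reshape(-1,2)
    T=np.linalg.inv(np.array(i["world_to_cam"]))
    P=np.c_[p,np.ones(len(p))]*d.reshape(-1,1)
    return (P@T[:3,:3].T+T[:3,3]).reshape(420,560,3)
E
python3 - <<'E'
from h import *
a,d,i=shot("top"); b,_,j=shot("scene")
cv2.imwrite("pics/top.png",a); cv2.imwrite("pics/scene.png",b)
np.savez("s0.npz",a=a,d=d,b=b)
for k in (i,j): print(np.linalg.inv(k["world_to_cam"]).round(3),k["fx"])
E
```

```text
[[ 1.900e-02 -9.980e-01  5.400e-02  4.460e-01]
 [-1.000e+00 -1.900e-02  1.000e-03  2.600e-02]
 [-0.000e+00 -5.400e-02 -9.990e-01  1.449e+00]
 [ 0.000e+00  0.000e+00  0.000e+00  1.000e+00]] 407.5011305620446
[[ 0.842  0.38  -0.383  1.02 ]
 [ 0.539 -0.618  0.572 -0.727]
 [-0.02  -0.688 -0.725  1.063]
 [ 0.     0.     0.     1.   ]] 461.01955424131614
```

View pics/top.png

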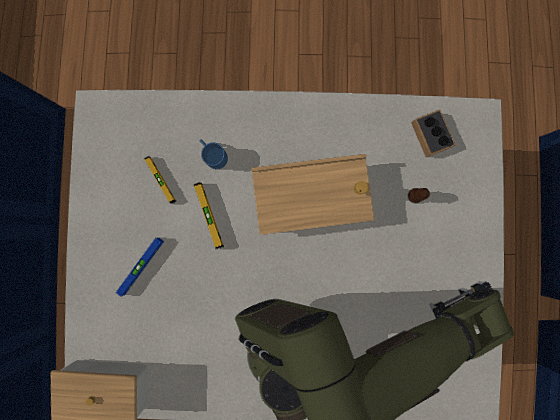

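View pics/scene.png

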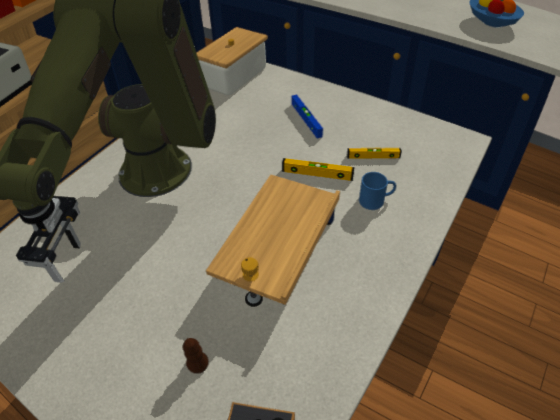

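The top view shows the level (large yellow bar) at about (208,215), a smaller yellow decoy at (160,180) and a blue one at (139,266). The shelf is centred near (313,195), with its knob at (361,187), the mug at (213,155) and the mill at (418,195).

```bash
python3 - <<'E'
from h import *
s=np.load("s0.npz"); a,d,b=s["a"],s["d"],s["b"]; i=cams.camera_info("top"); j=cams.camera_info("scene")
P=cloud(i,d); v,u=np.mgrid[:420,:560]
# level: raised pixels in region
R=(u>185)&(u<235)&(v>175)&(v<255)
hsv=cv2.cvtColor(a,cv2.COLOR_BGR2HSV)
m=R&(P[...,2]>0.028)
m=m&~((hsv[...,1]<40)&(hsv[...,2]>120))
n,l,st,_=cv2.connectedComponentsWithStats(m.astype(np.uint8)); k=1+st[1:,4].argmax(); m=l==k
c=cv2.minAreaRect(np.c_[u[m],v[m]].astype(np.float32)); box=cv2.boxPoints(c); B=ray(i,box,.042)
print("level px",c, "z",np.median(P[m][:,2]))
e=[B[n]-B[n-1] for n in range(4)]; L=max(e,key=np.linalg.norm); print("level c",B.mean(0),"len",[np.linalg.norm(x).round(4) for x in e[:2]],"yaw",np.arctan2(L[1],L[0]))
# yellow mask fit in both views
for nm,im,k,z,reg in (("top",a,i,.042,R),("scene",b,j,.042,(u>275)&(u<362)&(v>150)&(v<185))):
    h=cv2.cvtColor(im,cv2.COLOR_BGR2HSV); y=reg&(h[...,0]>18)&(h[...,0]<32)&(h[...,1]>150)&(h[...,2]>120)
    g=reg&(h[...,0]>36)&(h[...,0]<90)&(h[...,1]>100)
    print(nm,y.sum(),g.sum(),"vial",ray(k,[u[g].mean(),v[g].mean()],z))
# board
m=(abs(P[...,2]-.118)<.007)&(u>240)&(u<385)&(v>140)&(v<245)&(hsv[...,1]>60)
X=P[m]; A=np.c_[X[:,:2],np.ones(len(X))]; f=np.linalg.lstsq(A,X[:,2],rcond=None)[0]; print("plane",f)
c=cv2.minAreaRect(np.c_[u[m],v[m]].astype(np.float32)); B=ray(i,cv2.boxPoints(c),.118); print("board",B.round(4),"c",B.mean(0))
e=[B[n]-B[n-1] for n in range(4)]; L=max(e,key=np.linalg.norm); print([np.linalg.norm(x).round(4) for x in e[:2]],"yaw",np.arctan2(L[1],L[0]))
# rail
m=(P[...,2]>.126)&(P[...,2]<.142)&(u>245)&(u<375)&(v>145)&(v<175); r=ray(i,np.c_[u[m],v[m]],.134); vx,vy,x0,y0=cv2.fitLine(r[:,:2].astype(np.float32),cv2.DIST_HUBER,0,.01,.01).ravel(); print("rail",vx,vy,x0,y0,np.arctan2(vy,vx),m.sum(), r[:,1].min(),r[:,1].max())
# knob
m=(P[...,2]>.150)&(u>345)&(u<378)&(v>175)&(v<202); (c,rad)=cv2.minEnclosingCircle(np.c_[u[m],v[m]].astype(np.float32)); print("knob",c,rad,np.median(P[m][:,2]),ray(i,[u[m].mean(),v[m].mean()],.162))
h=cv2.cvtColor(b,cv2.COLOR_BGR2HSV);
k=cv2.resize(a[130:250,180:400],None,fx=3.6,fy=3.6,interpolation=cv2.INTER_CUBIC)[:600,:800]; cv2.imwrite("pics/c1.png",k)
for nm,uv,z in(("mill",(418,195),.12),("mug",(213,155),.09)): print(nm,ray(i,uv,z))
print(ctrl.get_obs())
E
```

```text
level px ((207.95387268066406, 215.36923217773438), (69.00469970703125, 8.431442260742188), 70.55996704101562) z 0.0410607643306502
level c [0.48674656 0.27132387 0.042     ] len [np.float64(0.2401), np.float64(0.0295)] yaw 0.36829165008021536
top 322 66 vial [[0.487228   0.27127299 0.042     ]]
scene 393 49 vial [[0.50374308 0.26481171 0.042     ]]
plane [-0.00210081  0.00522806  0.11885864]
board [[ 0.6313  0.1183  0.118 ]
 [ 0.6866 -0.2581  0.118 ]
 [ 0.4784 -0.2853  0.118 ]
 [ 0.425   0.0879  0.118 ]] c [ 0.55532547 -0.08428773  0.118     ]
[np.float64(0.2085), np.float64(0.3804)] yaw -1.4251569455174296
rail 0.14448623 -0.9895068 0.662286 -0.06693438 -1.4258026 446 -0.25294961742449745 0.11888099322690701
knob (360.5, 182.0) 12.500100135803223 0.16176869128730287 [[ 0.58238439 -0.23516934  0.162     ]]
mill [[ 0.56425349 -0.43398806  0.12      ]]
mug [[0.6890078  0.25157105 0.09      ]]
{'time_s': 0.1, 'qpos': array([-1.18061196e+00,  3.00402844e-01,  1.52149839e+00,  1.46592885e-05,
        1.32068553e+00, -6.66064283e-02]), 'joint_vel': array([ 0.00037298, -0.00115246, -0.00148889,  0.00109563, -0.00092173,
       -0.00052264]), 'tau': array([ 1.12373880e-04, -5.32649803e+01, -3.53286982e+01,  7.09134294e-02,
        2.35031551e-02, -6.44852798e-05]), 'ee_pos': array([ 0.24250121, -0.49340427,  0.20495875]), 'eef_rot': array([-3.14060170e+00, -8.03327787e-05,  4.56787118e-01]), 'force': array([-0.69039703,  0.43643934,  0.3317159 ]), 'moment': array([ 0.01798861, -0.06777713,  0.02847859]), 'grip_force': 0.0, 'grip_width': 0.093783450055564}
```

View pics/c1.png

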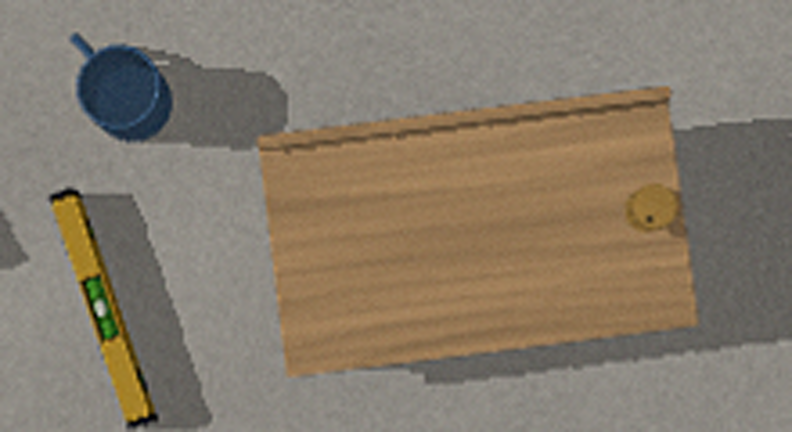

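Crop: the knob is at about (652,207) in the crop with a dark mark on top, the rail runs along the far edge, and the level's vial is at (100,308). The board's long axis has a yaw of about 1.716 and its centre is at about (0.561, -0.083).

```bash
cat > go.py <<'E'
import sys
from h import *
from scipy.spatial.transform import Rotation as Ro
x,y,z,yaw=map(float,sys.argv[1:5]); o=ctrl.get_obs()
R=Ro.from_euler("xyz",o["eef_rot"]); G=Ro.from_euler("xyz",[np.pi,0,yaw])
print("shift mm",(R.inv().apply(np.array([x,y,z])-o["ee_pos"])*1000).round(1),"rot",(R.inv()*G).as_rotvec().round(4),"q",o["qpos"].round(2),"F",o["force"].round(1),"t",o["time_s"])
E
python3 go.py .487 .2725 .205 .368
python3 - <<'E'
from h import *
s=np.load("s0.npz"); b=s["b"]; j=cams.camera_info("scene")
print(ray(j,[249,263],.162), ray(j,[[283,163],[354,172]],.042))
E
```

```text
shift mm [ 557.2 -579.5    0.6] rot [-0.001  -0.      0.0888] q [-1.18  0.3   1.52  0.    1.32 -0.07] F [-0.7  0.4  0.3] t 0.1
[[ 0.58558806 -0.23470597  0.162     ]] [[0.38790813 0.22034159 0.042     ]
 [0.60764166 0.30411893 0.042     ]]
```

The manual's scale: shifts go in shares of 1000 mm and turns go in shares of pi rad. Converting my numbers, -579 mm is -0.579, 557 mm is 0.557, 0.089 rad is 0.0283.

Emit:
arm_command([
  [[0.557,-0.579,0,0,0,0.0283,-1],[0.557,-0.579,0,0,0,0.0283,-1],[0.557,-0.579,0,0,0,0.0283,-1],[0.557,-0.579,0,0,0,0.0283,-1],[0.557,-0.579,0,0,0,0.0283,-1],[0.557,-0.579,0,0,0,0.0283,-1],[0.557,-0.579,0,0,0,0.0283,-1],[0.557,-0.579,0,0,0,0.0283,-1],[0.557,-0.579,0,0,0,0.0283,-1],[0.557,-0.579,0,0,0,0.0283,-1],[0.557,-0.579,0,0,0,0.0283,-1],[0.557,-0.579,0,0,0,0.0283,-1]],
])

```text
time_s: 1.3
ee_pos: [0.4252, 0.0802, 0.2055]
eef_rot: [3.141, -0.0, 0.368]
force: [1.8, -0.1, -0.2]
grip_width: 0.094
grip_force: 0.0
```

```bash
python3 go.py .487 .2725 .1 .368
```

```text
shift mm [ 126.8 -157.2  105.5] rot [ 0.0001 -0.0002  0.0001] q [ 0.1   0.03  1.83 -0.    1.28  1.3 ] F [ 1.8 -0.1 -0.2] t 1.3
```

In the tool's units: -157 mm is -0.157, 127 mm is 0.127.

Emit:
arm_command([
  [[0.127,-0.157,0,0,0,0,-1],[0.127,-0.157,0,0,0,0,-1],[0.127,-0.157,0,0,0,0,-1],[0.127,-0.157,0,0,0,0,-1],[0.127,-0.157,0.1,0,0,0,-1],[0.127,-0.157,0.1,0,0,0,-1],[0.127,-0.157,0.1,0,0,0,-1],[0.127,-0.157,0.1,0,0,0,-1]],
])

```text
time_s: 2.1
ee_pos: [0.4874, 0.27, 0.1064]
eef_rot: [3.142, 0.001, 0.368]
force: [-0.2, 0.4, 1.3]
grip_width: 0.0938
grip_force: 0.0
```

```bash
python3 go.py .487 .2725 .012 .368
```

```text
shift mm [ 0.6 -2.4 94.4] rot [ 0.      0.0006 -0.0004] q [0.44 0.42 1.61 0.   1.12 1.64] F [-0.2  0.4  1.3] t 2.1
```

In the tool's units: 94 mm is 0.094, 80 mm is 0.08.

Emit:
arm_command([
  [[0,-0.002,0.05,0,0,0,-1],[0,-0.002,0.08,0,0,0,-1],[0,-0.002,0.094,0,0,0,-1],[0,-0.002,0.094,0,0,0,-1],[0,-0.002,0.094,0,0,0,1],[0,-0.002,0.094,0,0,0,1],[0,-0.002,0.094,0,0,0,1],[0,-0.002,0.094,0,0,0,1],[0,-0.002,0.094,0,0,0,1],[0,-0.002,0.094,0,0,0,1],[0,-0.002,0.094,0,0,0,1],[0,-0.002,0.094,0,0,0,1]],
], squeeze=30)

```text
time_s: 3.3
ee_pos: [0.4865, 0.272, 0.0114]
eef_rot: [-3.142, 0.0, 0.368]
force: [0.2, 0.3, -0.0]
grip_width: 0.0332
grip_force: 0.0
```

In the tool's units: -180 mm is -0.18, -160 mm is -0.16.

Emit:
arm_command([
  [[0,0,0,0,0,0,1],[0,0,0,0,0,0,1],[0,0,0,0,0,0,1],[0,0,0,0,0,0,1],[0,0,-0.03,0,0,0,1],[0,0,-0.07,0,0,0,1],[0,0,-0.12,0,0,0,1],[0,0,-0.16,0,0,0,1],[0,0,-0.18,0,0,0,1],[0,0,-0.18,0,0,0,1],[0,0,-0.18,0,0,0,1]],
])

```text
time_s: 4.4
ee_pos: [0.4861, 0.2717, 0.19]
eef_rot: [3.141, 0.002, 0.368]
force: [-0.6, 0.5, -3.9]
grip_width: 0.0241
grip_force: 30.0
```

```bash
python3 - <<'E'
from h import *
a,d,i=shot("top"); b,_,j=shot("scene")
cv2.imwrite("pics/lift.png",np.hstack([a[100:400,130:430],b[20:320,150:450]]))
E
python3 go.py .5554 -.0438 .19 1.716
```

```text
shift mm [-48.5 319.3  -0.4] rot [-0.002   0.003  -1.3482] q [ 0.44  0.33  1.52 -0.    1.3   1.65] F [-0.2  0.8 -3.5] t 4.5
```

View pics/lift.png

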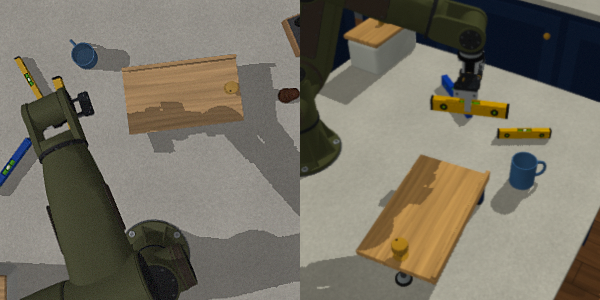

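The level is held near its middle: in the scene half it spans (430–508, 106), horizontal and clear of the worktop.

In the tool's units: 320 mm is 0.32, -49 mm is -0.049, -1.348 rad is -0.4291.

Emit:
arm_command([
  [[-0.049,0.32,0,0,0,-0.4291,1],[-0.049,0.32,0,0,0,-0.4291,1],[-0.049,0.32,0,0,0,-0.4291,1],[-0.049,0.32,0,0,0,-0.4291,1],[-0.049,0.32,0,0,0,-0.4291,1],[-0.049,0.32,0,0,0,-0.4291,1],[-0.049,0.32,0,0,0,-0.4291,1],[-0.049,0.32,0,0,0,-0.4291,1],[-0.049,0.32,0,0,0,-0.4291,1],[-0.049,0.32,0,0,0,-0.4291,1],[-0.049,0.32,0,0,0,-0.4291,1],[-0.049,0.32,0,0,0,-0.4291,1]],
])

```text
time_s: 5.7
ee_pos: [0.5555, -0.0442, 0.1904]
eef_rot: [-3.14, -0.001, 1.713]
force: [0.2, 0.3, -3.1]
grip_width: 0.0238
grip_force: 30.0
```

```bash
python3 go.py .5554 -.0438 .135 1.716
```

```text
shift mm [ 0.3  0.  55.4] rot [-0.0017 -0.0005 -0.0031] q [-0.15  0.33  1.52  0.    1.3  -0.29] F [ 0.2  0.3 -3.1] t 5.7
```

In the tool's units: 60 mm is 0.06, 58 mm is 0.058.

Emit:
arm_command([
  [[0,0,0.03,0,0,0,1],[0,0,0.05,0,0,0,1],[0,0,0.056,0,0,0,1],[0,0,0.058,0,0,0,1],[0,0,0.06,0,0,0,1],[0,0,0.06,0,0,0,1],[0,0,0.06,0,0,0,1]],
])

```text
time_s: 6.4
ee_pos: [0.5562, -0.0443, 0.1322]
eef_rot: [3.141, 0.0, 1.716]
force: [-0.2, 0.1, -3.0]
grip_width: 0.0236
grip_force: 30.0
```

In the tool's units: 2 mm is 0.002, 1 mm is 0.001.

Emit:
arm_command([
  [[0,0,0.001,0,0,0,1],[0,0,0.001,0,0,0,1],[0,0,0.002,0,0,0,1],[0,0,0.002,0,0,0,1]],
])

```text
time_s: 6.8
ee_pos: [0.5558, -0.0442, 0.1294]
eef_rot: [-3.142, -0.0, 1.716]
force: [1.2, -0.0, -4.2]
grip_width: 0.0236
grip_force: 30.0
```

In the tool's units: 1.4 mm is 0.0014, 0.7 mm is 0.0007.

Emit:
arm_command([
  [[0,0,0.0007,0,0,0,1],[0,0,0.0007,0,0,0,1],[0,0,0.0014,0,0,0,1],[0,0,0.0014,0,0,0,1]],
])

```text
time_s: 7.2
ee_pos: [0.5561, -0.0444, 0.1285]
eef_rot: [3.141, 0.0, 1.716]
force: [-0.5, -0.9, 3.0]
grip_width: 0.0235
grip_force: 30.0
```

In the tool's units: -80 mm is -0.08, -70 mm is -0.07.

Emit:
arm_command([
  [[0,0,0,0,0,0,0.3],[0,0,0,0,0,0,0.3],[0,0,0,0,0,0,0.3],[0,0,-0.001,0,0,0,0.3],[0,0,-0.002,0,0,0,0.3],[0,0,-0.03,0,0,0,-1],[0,0,-0.07,0,0,0,-1],[0,0,-0.08,0,0,0,-1],[0,0,-0.08,0,0,0,-1]],
])

```text
time_s: 8.1
ee_pos: [0.5564, -0.0443, 0.2095]
eef_rot: [3.139, 0.001, 1.716]
force: [0.0, -1.0, 0.2]
grip_width: 0.0615
grip_force: 0.0
```

```bash
python3 go.py .5834 -.2355 .205 2.286
```

```text
shift mm [-193.1   -0.9    4.7] rot [ 0.0026  0.0017 -0.5702] q [-0.15  0.31  1.49  0.    1.33 -0.29] F [ 0.  -1.   0.2] t 8.1
```

In the tool's units: -193 mm is -0.193, -1 mm is -0.001, -0.57 rad is -0.1814.

Emit:
arm_command([
  [[-0.193,-0.001,0,0,0,-0.1814,-1],[-0.193,-0.001,0,0,0,-0.1814,-1],[-0.193,-0.001,0,0,0,-0.1814,-1],[-0.193,-0.001,0,0,0,-0.1814,-1],[-0.193,-0.001,0,0,0,-0.1814,-1],[-0.193,-0.001,0,0,0,-0.1814,-1],[-0.193,-0.001,0,0,0,-0.1814,-1]],
])

```text
time_s: 8.8
ee_pos: [0.5826, -0.2342, 0.2071]
eef_rot: [-3.141, -0.001, 2.285]
force: [0.5, 1.1, 1.0]
grip_width: 0.0942
grip_force: 0.0
```

```bash
cat > see.py <<'E'
import sys
from h import *
for n in sys.argv[1:]:
    a,d,i=shot(n)
    h=cv2.cvtColor(a,cv2.COLOR_BGR2HSV); v,u=np.mgrid[:420,:560]
    g=((h[...,0]>40)&(h[...,0]<85)&(h[...,1]>110)).astype(np.uint8)
    cnt,l,st,c=cv2.connectedComponentsWithStats(cv2.morphologyEx(g,cv2.MORPH_CLOSE,np.ones((5,5),np.uint8)))
    W=ray(i,c,.16)
    for k in range(1,cnt):
        if st[k,4]>15 and np.hypot(*(W[k,:2]-[.556,-.044]))<.03: print(n,st[k],c[k],W[k].round(4))
    w=cv2.projectPoints(np.array([.556,-.044,.16]),cv2.Rodrigues(np.array(i["world_to_cam"])[:3,:3])[0],np.array(i["world_to_cam"])[:3,3],K(i),np.array(i["dist_coeffs"],float))[0].ravel()
    x,y=w.astype(int); print(n,w)
    cv2.imwrite(f"pics/v_{n}.png",cv2.resize(a[max(0,y-40):y+40,x-50:x+50],None,fx=5,fy=5,interpolation=cv2.INTER_CUBIC)); np.save(f"v_{n}.npy",a)
E
python3 see.py top scene; python3 -c "
import cv2,numpy as np
cv2.imwrite('pics/v1.png',np.vstack([cv2.imread('pics/v_top.png')[50:350],cv2.imread('pics/v_scene.png')[50:350]]))"; python3 go.py .5834 -.2355 .131 2.286
```

```text
top [291 192  19   7  96] [300.16666667 195.03125   ] [ 0.553 -0.041  0.16 ]
top [301.1171722  194.11653738]
scene [283 203   6   8  21] [285.57142857 205.28571429] [ 0.5579 -0.0278  0.16  ]
scene [281.68297281 208.82011263]
shift mm [-1.5 -0.5 76.9] rot [-0.0001 -0.0004  0.0003] q [-0.44  0.48  1.27  0.    1.39 -1.16] F [-1.  -0.7  0.1] t 8.9
```

View pics/v1.png

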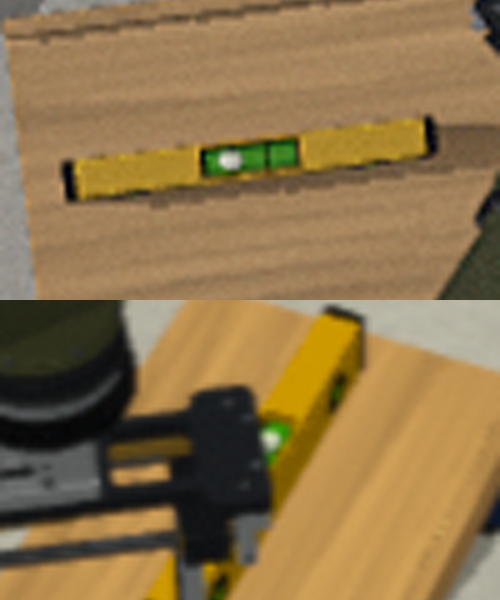

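The top view shows the bubble about 20 crop pixels left of the window centre, i.e. about 13 mm towards the navy end. The right end must go up, so I turn the knob clockwise by about 2.6 rad.

In the tool's units: 77 mm is 0.077, 70 mm is 0.07.

Emit:
arm_command([
  [[-0.001,0,0.04,0,0,0,-1],[-0.001,0,0.07,0,0,0,-1],[-0.001,0,0.077,0,0,0,-1],[-0.001,0,0.077,0,0,0,1],[-0.001,0,0.077,0,0,0,1],[-0.001,0,0.077,0,0,0,1],[-0.001,0,0.077,0,0,0,1],[-0.001,0,0.077,0,0,0,1],[-0.001,0,0.077,0,0,0,1],[-0.001,0,0.077,0,0,0,1],[-0.001,0,0.077,0,0,0,1],[-0.001,0,0.077,0,0,0,1]],
], squeeze=30)

```text
time_s: 10.1
ee_pos: [0.5851, -0.2347, 0.1312]
eef_rot: [3.138, 0.001, 2.287]
force: [13.8, 8.4, -3.8]
grip_width: 0.0394
grip_force: 30.0
```

In the tool's units: 2.5 mm is 0.0025, 0.8 rad is 0.2546.

Emit:
arm_command([
  [[0,0.0025,0,0,0,0,1],[0,0.0025,0,0,0,0.0446,1],[0,0.0025,0,0,0,0.0891,1],[0,0.0025,0,0,0,0.1337,1],[0,0.0025,0,0,0,0.1783,1],[0,0.0025,0,0,0,0.2228,1],[0,0.0025,0,0,0,0.2546,1],[0,0.0025,0,0,0,0.2546,1]],
])

```text
time_s: 10.9
ee_pos: [0.5858, -0.2344, 0.1312]
eef_rot: [3.14, 0.0, 1.484]
force: [5.8, 0.7, -1.4]
grip_width: 0.0396
grip_force: 30.0
```

```bash
python3 see.py top; python3 go.py .585 -.2345 .131 2.286
```

```text
top [291 192  19   7  94] [300.29787234 195.0106383 ] [ 0.5531 -0.0414  0.16  ]
top [301.1171722  194.11653738]
shift mm [-0.1 -0.8  0.2] rot [ 1.300e-03  6.000e-04 -7.983e-01] q [-0.44  0.54  1.36  0.    1.24 -0.36] F [ 5.9  0.4 -1. ] t 10.95
```

In the tool's units: 0.5 mm is 0.0005, 1.2 rad is 0.382.

Emit:
arm_command([
  [[0,0.0005,0,0,0,0.0446,1],[0,0.0005,0,0,0,0.0891,1],[0,0.0005,0,0,0,0.1337,1],[0,0.0005,0,0,0,0.1783,1],[0,0.0005,0,0,0,0.2228,1],[0,0.0005,0,0,0,0.2674,1],[0,0.0005,0,0,0,0.3119,1],[0,0.0005,0,0,0,0.3565,1],[0,0.0005,0,0,0,0.382,1],[0,0.0005,0,0,0,0.382,1]],
])

```text
time_s: 11.95
ee_pos: [0.5865, -0.2351, 0.1312]
eef_rot: [3.14, -0.002, 0.286]
force: [8.5, -3.6, -3.3]
grip_width: 0.0396
grip_force: 30.0
```

Emit:
arm_command([
  [[0,0,0,0,0,0,1],[0,0,0,0,0,0,1],[0,0,0,0,0,0,1],[0,0,0,0,0,0,1],[0,0,0,0,0,0,1],[0,0,0,0,0,0,1],[0,0,0,0,0,0,1],[0,0,0,0,0,0,1],[0,0,0,0,0,0,1],[0,0,0,0,0,0,1],[0,0,0,0,0,0,1],[0,0,0,0,0,0,1]],
])

```text
time_s: 13.15
ee_pos: [0.5865, -0.2351, 0.1312]
eef_rot: [3.14, -0.002, 0.289]
force: [8.1, -3.3, -4.0]
grip_width: 0.0392
grip_force: 30.0
```

```bash
cat > bub.py <<'E'
# bubble and window centre along the vial axis (top view), mm, + towards navy end (shelf +y)
from h import *
from scipy.optimize import brentq
ax=np.array([-.1445,.9895])
def prof(n="top"):
    out=[]
    for _ in range(6):
        a,d,i=shot(n); out.append(a.astype(float))
    a=np.mean(out,0); v,u=np.mgrid[:420,:560]
    W=ray(i,np.c_[u.ravel(),v.ravel()],.16).reshape(420,560,3)
    r=W[...,:2]-[.5545,-.0425]; s=r@ax*1000; t=r@np.array([.9895,.1445])*1000
    h=cv2.cvtColor(a.astype(np.uint8),cv2.COLOR_BGR2HSV); b,g,rr=a[...,0],a[...,1],a[...,2]
    near=(abs(s)<45)&(abs(t)<14)
    grn=near&(h[...,0]>45)&(h[...,0]<85)&(h[...,1]>110)
    w=np.where(near,np.clip(np.minimum(b,rr)-70,0,None)*(h[...,1]<110),0)
    t0=np.median(t[grn]); w[abs(t-t0)>7]=0; w[abs(s)>30]=0
    print("green s",s[grn].min(),s[grn].max(),"t",t0)
    print("bubble s",(w*s).sum()/w.sum(),w.sum())
    m=abs(t-t0)<5
    for k in range(-45,46,3):
        q=m&(abs(s-k)<1.8)
        if q.any(): print(k,a[q].mean(0).round().astype(int),end=" ")
prof()
E
python3 bub.py; python3 see.py top
```

```text
green s -27.432274318615974 31.343974942710908 t -1.107582541307527
bubble s 4.4285451223678844 1214.3333333333335
-45 [ 44 137 174] -42 [ 43 138 174] -39 [ 44 137 174] -36 [ 44 139 177] -33 [ 50 154 194] -30 [21 49 74] -27 [ 33 120  48] -24 [ 36 131  60] -21 [ 36 127  62] -18 [ 35 127  60] -15 [ 37 132  63] -12 [24 83 40] -9 [26 96 45] -6 [ 33 123  57] -3 [ 61 125  81] 0 [149 160 157] 3 [172 184 183] 6 [171 187 184] 9 [175 196 188] 12 [74 97 82] 15 [ 28 117  51] 18 [ 34 128  59] 21 [ 36 129  62] 24 [ 38 133  64] 27 [ 29 109  48] 30 [12 22  2] 33 [ 39 116 146] 36 [ 46 145 186] 39 [ 45 139 178] 42 [ 45 138 175] 45 [ 44 137 174] top [291 192  19   7  96] [300.10416667 195.0625    ] [ 0.5529 -0.0408  0.16  ]
top [301.1171722  194.11653738]
```

View pics/v_top.png

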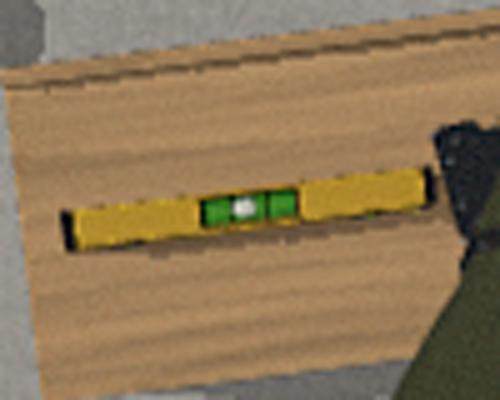

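The bubble is now at crop x≈244 against a window centre of about 250, so it still sits about 4 mm to the left. A further 0.85 rad clockwise is needed.

In the tool's units: 0.85 rad is 0.2706.

Emit:
arm_command([
  [[0,0,0,0,0,0.0446,1],[0,0,0,0,0,0.0891,1],[0,0,0,0,0,0.1337,1],[0,0,0,0,0,0.1783,1],[0,0,0,0,0,0.2228,1],[0,0,0,0,0,0.2706,1],[0,0,0,0,0,0.2706,1],[0,0,0,0,0,0.2706,1]],
])

```text
time_s: 14.3
ee_pos: [0.5864, -0.2357, 0.1312]
eef_rot: [3.141, -0.003, -0.562]
force: [8.3, -7.5, -4.3]
grip_width: 0.0393
grip_force: 30.0
```

Emit:
arm_command([
  [[0,0,0,0,0,0,1],[0,0,0,0,0,0,1],[0,0,0,0,0,0,1],[0,0,0,0,0,0,1],[0,0,0,0,0,0,1],[0,0,0,0,0,0,1],[0,0,0,0,0,0,1],[0,0,0,0,0,0,1],[0,0,0,0,0,0,1],[0,0,0,0,0,0,1],[0,0,0,0,0,0,1],[0,0,0,0,0,0,1]],
])

```text
time_s: 15.5
ee_pos: [0.5864, -0.2357, 0.1312]
eef_rot: [3.141, -0.003, -0.562]
force: [6.9, -7.2, -4.6]
grip_width: 0.0393
grip_force: 30.0
```

```bash
python3 bub.py
```

```text
green s -27.432274318615974 31.343974942710908 t -1.0447587350377594
bubble s 0.9652886876614197 1267.1666666666667
-45 [ 44 137 174] -42 [ 45 137 174] -39 [ 44 138 175] -36 [ 45 140 177] -33 [ 49 154 195] -30 [20 49 75] -27 [ 32 114  46] -24 [ 38 131  62] -21 [ 35 128  61] -18 [ 36 128  61] -15 [ 36 132  63] -12 [21 88 39] -9 [46 93 60] -6 [ 85 125 100] -3 [151 166 162] 0 [173 186 184] 3 [180 195 192] 6 [179 197 193] 9 [ 72 136  89] 12 [12 61 25] 15 [ 32 119  54] 18 [ 35 129  61] 21 [ 36 129  62] 24 [ 37 132  64] 27 [ 31 118  54] 30 [13 31  3] 33 [ 35 108 136] 36 [ 48 146 188] 39 [ 46 140 179] 42 [ 45 138 175] 45 [ 44 137 174]
```

In the tool's units: -80 mm is -0.08, -70 mm is -0.07.

Emit:
arm_command([
  [[0,0,0,0,0,0,-0.2],[0,0,0,0,0,0,-0.2],[0,0,0,0,0,0,-0.2],[0,0,0,0,0,0,-0.2],[0,0,-0.03,0,0,0,-0.2],[0,0,-0.07,0,0,0,-0.2],[0,0,-0.08,0,0,0,-0.2],[0,0,-0.08,0,0,0,1]],
])

```text
time_s: 16.6
ee_pos: [0.5863, -0.2347, 0.2128]
eef_rot: [-3.141, -0.003, -0.564]
force: [-0.4, 0.6, -0.9]
grip_width: 0.0515
grip_force: 0.0
```

```bash
python3 go.py .5655 -.109 .205 1.716; python3 bub.py|head -2
```

```text
shift mm [-84.8 -95.1   7.6] rot [ 3.3000e-03 -2.0000e-03 -2.2798e+00] q [-0.44  0.48  1.26 -0.    1.4   1.7 ] F [-0.4  0.6 -0.9] t 16.6
green s -27.432274318615974 31.343974942710908 t -1.0761706381726432
bubble s 0.9879230123275389 1250.6666666666667
```

In the tool's units: -95 mm is -0.095, -85 mm is -0.085, -2.28 rad is -0.7257.

Emit:
arm_command([
  [[-0.085,-0.095,0,0,0,-0.7257,1],[-0.085,-0.095,0,0,0,-0.7257,1],[-0.085,-0.095,0,0,0,-0.7257,1],[-0.085,-0.095,0,0,0,-0.7257,1],[-0.085,-0.095,0,0,0,-0.7257,1],[-0.085,-0.095,0,0,0,-0.7257,1],[-0.085,-0.095,0,0,0,-0.7257,1],[-0.085,-0.095,0,0,0,-0.7257,1],[-0.085,-0.095,0,0,0,-0.7257,1],[-0.085,-0.095,0,0,0,-0.7257,1],[-0.085,-0.095,0,0,0,-0.7257,1],[-0.085,-0.095,0,0,0,-0.7257,1]],
])

```text
time_s: 18.1
ee_pos: [0.5646, -0.1088, 0.2104]
eef_rot: [-3.141, 0.0, 1.242]
force: [-0.9, 0.4, -0.3]
grip_width: 0.0004
grip_force: 0.0
```

```bash
python3 go.py .5655 -.109 .205 1.716
```

```text
shift mm [0.1 0.9 5.4] rot [-1.00e-03 -2.00e-04 -4.74e-01] q [-0.25  0.35  1.44  0.    1.35  0.07] F [-0.9  0.4 -0.3] t 18.1
```

Now I rotate the rest and come down to about 6 mm above the level (its top is near 0.160).

In the tool's units: 44 mm is 0.044, 35 mm is 0.035, -0.474 rad is -0.1509.

Emit:
arm_command([
  [[0,0.001,0,0,0,-0.0446,1],[0,0.001,0.005,0,0,-0.0891,1],[0,0.001,0.02,0,0,-0.1337,1],[0,0.001,0.035,0,0,-0.1509,1],[0,0.001,0.044,0,0,-0.1509,1],[0,0.001,0.044,0,0,-0.1509,1],[0,0.001,0.044,0,0,-0.1509,1]],
])

```text
time_s: 18.8
ee_pos: [0.5658, -0.1092, 0.1673]
eef_rot: [3.142, 0.0, 1.708]
force: [0.6, 0.2, 0.8]
grip_width: 0.0006
grip_force: 0.0
```

```bash
python3 go.py .5655 -.109 .160 1.716
```

```text
shift mm [ 0.2 -0.3  7.3] rot [ 0.0001  0.0001 -0.0077] q [-0.25  0.39  1.49 -0.    1.26 -0.39] F [0.6 0.2 0.8] t 18.8
```

In the tool's units: 7 mm is 0.007, 6 mm is 0.006, -0.008 rad is -0.0025.

Emit:
arm_command([
  [[0,0,0.003,0,0,-0.0025,1],[0,0,0.005,0,0,-0.0025,1],[0,0,0.006,0,0,-0.0025,1],[0,0,0.007,0,0,-0.0025,1],[0,0,0.007,0,0,-0.0025,1]],
])

```text
time_s: 19.3
ee_pos: [0.5659, -0.1091, 0.1604]
eef_rot: [3.141, 0.0, 1.718]
force: [-0.2, 0.4, 2.7]
grip_width: 0.0001
grip_force: 1.6
```

In the tool's units: 0.5 mm is 0.0005.

Emit:
arm_command([
  [[0,0,0.0005,0,0,0,1],[0,0,0.0005,0,0,0,1],[0,0,0.0005,0,0,0,1]],
])

```text
time_s: 19.6
ee_pos: [0.5659, -0.1091, 0.1604]
eef_rot: [3.141, 0.0, 1.718]
force: [-2.4, 0.0, 6.4]
grip_width: 0.0006
grip_force: 3.7
```

In the tool's units: 0.8 mm is 0.0008, 0.4 mm is 0.0004.

Emit:
arm_command([
  [[0,0,0.0004,0,0,0,1],[0,0,0.0008,0,0,0,1],[0,0,0.0008,0,0,0,1],[0,0,0.0008,0,0,0,1]],
])

```text
time_s: 20.0
ee_pos: [0.5661, -0.1092, 0.1604]
eef_rot: [3.14, 0.001, 1.718]
force: [-4.6, 0.8, 13.1]
grip_width: 0.0007
grip_force: 6.8
```

Emit:
arm_command([
  [[0,0,0,0,0,0,1],[0,0,0,0,0,0,1],[0,0,0,0,0,0,1],[0,0,0,0,0,0,1],[0,0,0,0,0,0,1],[0,0,0,0,0,0,1],[0,0,0,0,0,0,1],[0,0,0,0,0,0,1],[0,0,0,0,0,0,1],[0,0,0,0,0,0,1],[0,0,0,0,0,0,1],[0,0,0,0,0,0,1]],
])

```text
time_s: 21.2
ee_pos: [0.5661, -0.1091, 0.1604]
eef_rot: [3.14, 0.001, 1.718]
force: [-3.6, 1.2, 13.9]
grip_width: 0.0008
grip_force: 6.8
```

```bash
python3 bub.py; python3 see.py top; python3 go.py .5655 -.109 .16 1.716; python3 -c "
from h import *
o=ctrl.get_obs();print(o['force'],o['moment'],o['grip_width'],o['grip_force'])
b=shot('scene')[0];a=cv2.imread('pics/v_top.png');cv2.imwrite('pics/v2.png',np.hstack([a[:400,:400],cv2.resize(b[130:330,180:380],(400,400))]))"
```

```text
green s -21.122966981617157 31.343974942710908 t -0.4782560247543981
bubble s 1.2790082885313299 1188.5
-45 [34 47 48] -42 [45 63 61] -39 [45 64 62] -36 [44 62 61] -33 [44 63 61] -30 [45 63 62] -27 [48 66 66] -24 [43 53 59] -21 [35 99 59] -18 [ 33 126  59] -15 [ 34 131  61] -12 [20 83 36] -9 [34 91 51] -6 [ 62 115  78] -3 [144 158 153] 0 [168 180 179] 3 [175 189 188] 6 [178 195 191] 9 [ 76 142  94] 12 [11 62 26] 15 [ 31 118  55] 18 [ 34 123  57] 21 [ 33 122  56] 24 [ 35 129  61] 27 [ 30 116  51] 30 [14 32  4] 33 [ 36 107 134] 36 [ 46 142 183] 39 [ 44 137 176] 42 [ 43 135 172] 45 [ 43 134 171] top [291 192  17   7  81] [298.88888889 195.08641975] [ 0.5528 -0.037   0.16  ]
top [301.1171722  194.11653738]
shift mm [ 0.2 -0.6  0.4] rot [0.0019 0.0007 0.0018] q [-0.25  0.4   1.5   0.    1.24 -0.4 ] F [-4.4  2.4 14.1] t 21.55
[-4.35186706  2.37315767 14.13386618] [0.29363027 0.72745888 0.02371746] 0.00046873843743791766 6.764632420381531
```

View pics/v2.png

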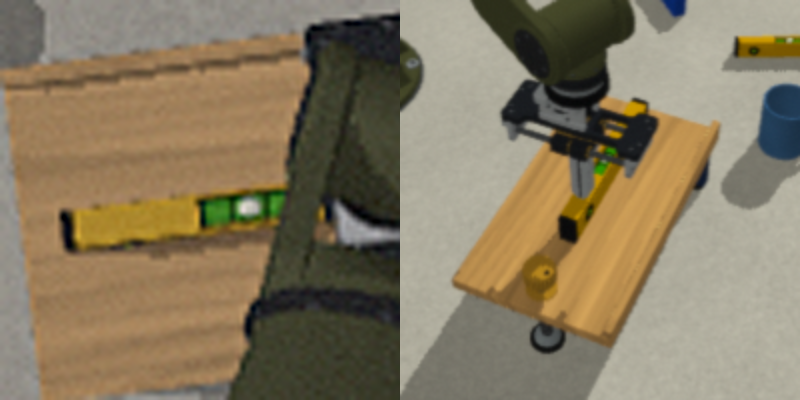

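The pressing view shows the bubble at crop (250,207), between its lines, and the closed fingers on the level's top pushing with about 13.5 N. The level is in line with the shelf.

```bash
python3 -c "
from station import ctrl
print(ctrl.hand_in())"
```

```text
the job is handed in; nothing more can be done
None
```

The level lies lengthwise on the shelf, the bubble reads about 0.6 mm off centre between the lines, the closed fingers are still pressing it down with about 13.5 N, and the job is handed in; no verdict was returned.

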